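# Clip the red snap hook onto the tie-down hoop

## Task

Trial-fit the tie-down: take the snap hook with the red grip and push its sprung gate against either upright of the yellow hoop on the aluminium panel, until the upright is inside the hook and the gate has snapped shut behind it. Leave the hook lying flat around the upright and let go of it. Leave the snap hook with the blue grip where it is.

Things in the scene. Friction and masses are not known exactly. Their poses are not given: they have to be found in the camera images.
- red_hook_grip (a point): Centre (18 mm above its underside) of the red grip block, 40 mm along x, 34 along y, 36 high, on the spine of the loose flat-lying steel snap hook (0.2 to 0.3 kg). Grip it across its 34 mm, fingers straight down. Axes: x level, from the grip to the gate; y level, along the gate towards its free tip; z up.
- red_hook_eye (a point): Middle of the red-gripped hook's eye, 50 mm ahead (+x) of the grip centre, 6 mm above the underside; same axes. Oval of 12 mm bar, 74 x 92 mm (x, y) outside, free inside for x +-25, y +-34 mm. Spine with grip at -x; mouth at x = +31 mm, from y = -16 (gate hinge) to +21 mm (nose). An upright inside touches the spine at x = -20 mm.
- red_hook_gate (a joint): Angle (rad) of the brass-coloured gate, 9 mm thick: 0 shut, grows inwards to 1.35; a spring shuts it (2 to 8 N at the upright). Move the hook along its +x so that the upright meets the gate at the eye's y = -4 to +13 mm (best +5); the gate snaps shut behind it when the upright is at the eye's x = -10 mm or less.
- hoop: Fixed yellow hoop of 10 mm bar, 51 mm high, on a 3 mm aluminium panel. Origin at bench level midway between its uprights, which stand at y = +45 and -45 mm; the crossbar between them spans z = 41 to 51 mm. Panel: x = -135 to +45, y = +-115 mm. x points roughly away from the robot: bring the hook from the -x side, its x along the hoop's x. z up.
- blue_hook_grip (a point): The same point of a second loose snap hook, the same but with a blue grip: a bystander to leave alone. Same axes and sizes as the red one.
Mind the look-alikes: they are no part of the job. Leave any green look-alike of the part that bears red_hook_grip alone.

How it is judged (in metres and radians):
On the way:
1. the red-gripped hook's gate is pushed open at the hoop (value of joint red_hook_gate above 0.4 rad and horizontal distance between red_hook_eye and hoop below 0.13 m), for 0.05 s.
At the end, for the whole second after the job is handed in: An upright is inside the red-gripped hook (eye middle within 28 mm of it along each level axis of the hoop), gate shut (under 0.08 rad), hook flat (eye middle under 25 mm above the bench, tilt under 0.2 rad), blue-gripped hook within 30 mm of its start (value of joint red_hook_gate below 0.08 rad and x of red_hook_eye in the frame of hoop between -0.028 and 0.028 m and (y of red_hook_eye in the frame of hoop between 0.017 and 0.073 m or y of red_hook_eye in the frame of hoop between -0.073 and -0.017 m) and z of red_hook_eye in the frame of hoop below 0.025 m and angle between red_hook_eye's own z axis and vertical below 0.2 rad and distance of blue_hook_grip from where it was at the start of the episode below 0.03 m); the robot touches nothing.
It fails at once if the blue-gripped hook is moved by more than 30 mm (distance of blue_hook_grip from where it was at the start of the episode above 0.03 m).
It also fails if it takes over 38 s, if anything falls off the work surface, if the arm or the gripper's body presses on something with over 40 N, if the wrist force passes 120 N, or if a joint passes its speed limit or range.

## Robot

A 6-joint arm with a two-finger parallel gripper is mounted at the origin on the work surface. World frame = base frame: x ahead of the robot, y to its left, z up, the work surface at z = 0. Lengths are in m, angles in degrees, forces in N, time in s.
With the tool pointing down it reaches from about 0.25 to 0.725 m from the base axis. Payload 9.7 kg.
Tool frame: the origin (TCP) lies at the very end of the fingers, on their centre line; the grasp point (between the pads) lies 19 mm behind it; x points along the fingers, z is the direction in which the jaws open and shut, and the axes are right-handed (so a half turn about x gives the same grasp; the last joint's range is limited). The gripper opens to 85 mm and grips with 20 to 120 N. Pads are 22 mm wide; open, the fingers measure 114 mm over their backs; the gripper's body (76 mm by 85 mm) begins 54 mm behind the grasp point. The pads swing forward as they close: fully open they stand 13 mm farther back than shut.
Start: joints at [73.51, 4.979, 10.078, 95.1, 0, 90], TCP at [0.156, 0.527, 0.211] pointing down, gripper open.
Joint ranges: [-179.16, 179.16], [-48.56, 103.87], [-65.8, 70.77], [-126.05, 130.52], [-82.76, 87.17], [-180, 180]. Speed limits (degrees/s): [127.2, 127.2, 147.25, 180, 180, 180].

## Interface

Orientations are given as [roll, pitch, yaw] about the fixed x, y, z axes, in that order (R = Rz(yaw) Ry(pitch) Rx(roll)).
In Python, from workcell import sensors, vision, job_done gives the robot as it stands.
- The arm moves only by the tool carry_out, never from a script. Its argument "increments" is a list of rows, each a list of 7 numbers: the turn, a rotation vector about the tool's x, y, z in degrees, then the shift along the tool's x, y, z in mm, then the opening in per cent of the stroke, from 0 (shut) to 100 (fully open). A call has 1 to 12 rows; each row shifts and turns the commanded pose from where the row before left it, along the tool's axes as they then stand; what a row does not reach is not made up. A row lasts 1/8 s, in which the tool goes at most 62.5 mm and 10.7 degrees, less where a joint would pass 70% of its speed; a pose out of reach is approached as far as the arm can. A call is refused whole if a number of a shift passes 62.5 or a number of a turn 10.7, either way. A call with a gripper value outside its range is refused whole. The fingers move at their own pace and stop on an object; "squeeze" is the grip in N (left out, the last holds). Time passes only in rows, so rows that do not move let the fingers close. It gives the time, the measured TCP pose, the force and the opening at its end, in the units of the state.
- sensors.get_obs(): the state, without advancing time (a new reading comes with each control period).
- vision.camera(name): name is "side" or "top" or "wrist"; returns the picture (480x640x3 uint8, red, green, blue); there is no depth.
- vision.calibration(name): a dict with "camera_matrix" (3x3 intrinsics, pixels), "extrinsics" (4x4, takes a point from world to camera coordinates); the wrist camera has in their place "mount" (4x4, takes a point from camera to tool coordinates, whose origin is the TCP and whose axes are the tool frame's). Camera axes: x right, y up, looking along -z (the intrinsics and any distortion apply to the point x, -y, -z); pixel columns grow to the right and rows downward; lengths in m; the calibration is good to about 2 mm. A picture is of the moment at which its call begins: read the wrist's pose just before it. calibration takes no time and is no camera call.
- job_done(): hands the job in, once; it reports no verdict.
The state is a dict: "time": time; "q": joint angles; "qd": joint speeds; "joint_efforts": joint torques, N m; "ee_pos": TCP position; "tcp_rot": TCP orientation; "wrist_force": force on the tool from outside, world axes, zero at the start; "torque": the same for the moment, N m; "opening": finger opening in m.
Only numpy, scipy, OpenCV 4.12 (cv2) and the standard library are available. Lean on these libraries where they do the work, as an engineer would, in place of code of your own. Each camera call takes 0.05 s, during which the arm holds its last target.

## Working session

There is one attempt and no reset: what is moved stays moved. The work goes in short steps, Python scripts to look and compute and a tool call to move; the robot and the scene stay as the last step left them, time stands still between calls to the robot, and variables do not carry over. Pictures are saved under pics/ and viewed, and the job is handed in when it is done.

Besides the shell and the picture viewer there is one more tool, called after "Request:" by a JSON object that holds its "name" and its "arguments". carry_out: Moves the arm, as the interface text tells. Its arguments: {"type":"object","properties":{"increments":{"type":"array"},"squeeze":{"type":"number"}},"required":["increments"]}

```bash
ls; mkdir -p pics
python3 - <<'E'
from workcell import sensors, vision
import cv2, numpy as np
np.set_printoptions(precision=4,suppress=True)
print(sensors.get_obs())
for n in ["top","side"]:
    c=vision.calibration(n); print(n,c)
    cv2.imwrite(f"pics/{n}0.png",vision.camera(n)[:,:,::-1])
print(vision.calibration("wrist"))
E
```

```text
pics
{'time': 0.0, 'q': array([73.508 ,  5.0109, 10.0338, 95.1005,  0.0008, 89.9989]), 'qd': array([-0.0301,  0.0836, -0.0117,  0.1265,  0.0429, -0.0046]), 'joint_efforts': array([  0.0025, -52.039 ,  46.4803,   0.0164,   0.0001,   0.    ]), 'ee_pos': array([0.1561, 0.5271, 0.2102]), 'tcp_rot': array([ 179.3993,   89.9224, -107.0917]), 'wrist_force': array([-1.0646, -0.5538, -0.5339]), 'torque': array([ 0.012 , -0.023 ,  0.0189]), 'opening': 0.08543282881208558}
top {'camera_matrix': array([[546.2111,   0.    , 316.1943],
       [  0.    , 546.2111, 245.3532],
       [  0.    ,   0.    ,   1.    ]]), 'extrinsics': array([[-0.0073, -1.    , -0.0066,  0.0089],
       [ 0.9795, -0.0085,  0.201 , -0.5079],
       [-0.2011, -0.005 ,  0.9796, -1.1425],
       [ 0.    ,  0.    ,  0.    ,  1.    ]])}
side {'camera_matrix': array([[549.6224,   0.    , 321.8682],
       [  0.    , 549.6224, 239.6124],
       [  0.    ,   0.    ,   1.    ]]), 'extrinsics': array([[ 0.6745, -0.7383,  0.0063, -0.3728],
       [ 0.3962,  0.3691,  0.8407, -0.254 ],
       [-0.623 , -0.5645,  0.5415, -0.8221],
       [ 0.    ,  0.    ,  0.    ,  1.    ]])}
{'camera_matrix': array([[357.6615,   0.    , 321.1744],
       [  0.    , 357.6615, 230.574 ],
       [  0.    ,   0.    ,   1.    ]]), 'mount': array([[-0.0003,  0.3264, -0.9452, -0.1632],
       [ 0.0003,  0.9452,  0.3264,  0.0838],
       [ 1.    , -0.0002, -0.0004, -0.0005],
       [ 0.    ,  0.    ,  0.    ,  1.    ]])}
```

View pics/top0.png

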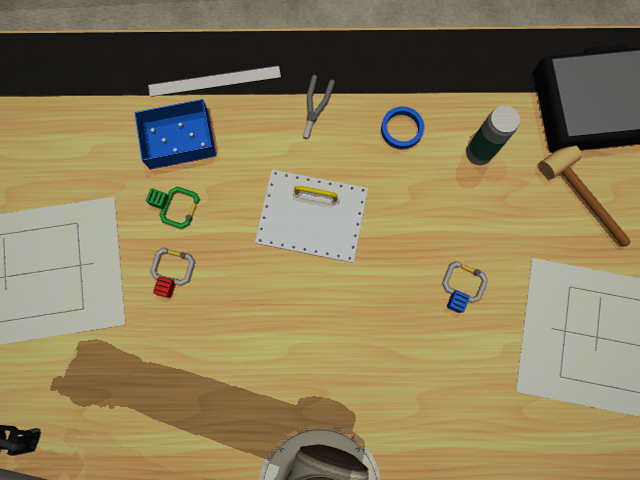

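View pics/side0.png

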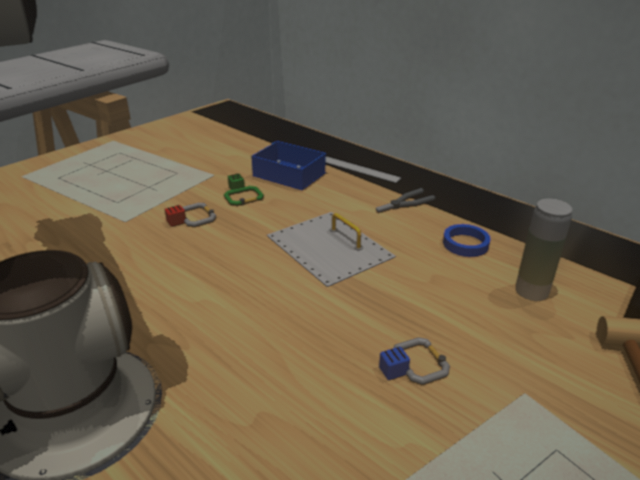

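Candidates in the top view: a red-gripped steel hook at (164,287), a green hook at (157,199) that is a look-alike, and a blue-gripped steel hook at (458,300), the bystander. The one at (164,287) fits the description. I'll enlarge it and the hoop to confirm.

Run:
```python
import cv2
im=cv2.imread("pics/top0.png")
a=cv2.resize(im[235:305,135:215],None,fx=8,fy=8,interpolation=cv2.INTER_CUBIC); cv2.imwrite("pics/redc.png",a[:600])
b=cv2.resize(im[160:270,245:375],None,fx=6,fy=6,interpolation=cv2.INTER_CUBIC)[:600]; cv2.imwrite("pics/hoopc.png",b)
print(a.shape,b.shape)
```

```text
(560, 640, 3) (600, 780, 3)
```

View pics/redc.png

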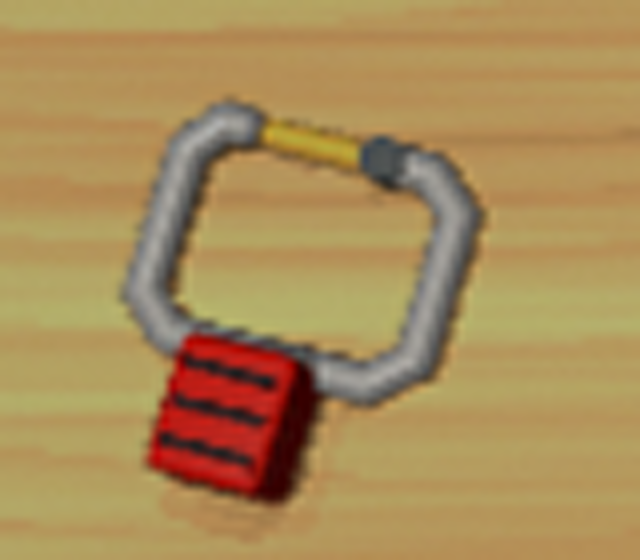

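View pics/hoopc.png

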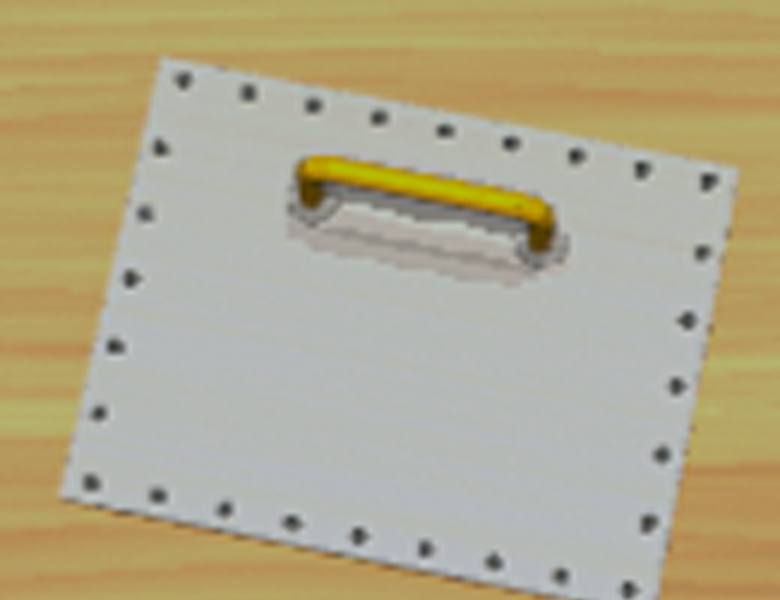

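The crop confirms a steel oval with a brass gate and a red grip. Grip-top corners are near crop (190,335), (305,352), (265,490) and (150,465); the hinge ball is at (382,160) and the nose at (255,127). In the hoop crop, the panel corners are (163,57), (738,168) and (62,497), with upright feet near (312,205) and (540,248).

```bash
cat > h.py <<'E'
import numpy as np
from workcell import sensors, vision
from scipy.optimize import least_squares
np.set_printoptions(precision=4,suppress=True)
def unproj(cal,uv,z):
    K=cal["camera_matrix"];T=cal["extrinsics"];R=T[:3,:3];t=T[:3,3]
    d=np.array([(uv[0]-K[0,2])/K[0,0],-(uv[1]-K[1,2])/K[1,1],-1.])
    o=-R.T@t; d=R.T@d
    return o+d*(z-o[2])/d[2]
def proj(cal,P,T=None):
    K=cal["camera_matrix"];T=cal["extrinsics"] if T is None else T
    p=(T[:3,:3]@np.atleast_2d(P).T).T+T[:3,3]
    return np.c_[K[0,0]*p[:,0]/-p[:,2]+K[0,2], K[1,1]*(-p[:,1])/-p[:,2]+K[1,2]]
def fit(local,world):
    # 2D pose x,y,th
    L=np.array(local);W=np.array(world)[:,:2]
    f=lambda p:(np.c_[np.cos(p[2])*L[:,0]-np.sin(p[2])*L[:,1],np.sin(p[2])*L[:,0]+np.cos(p[2])*L[:,1]]+p[:2]-W).ravel()
    r=least_squares(f,[W[:,0].mean(),W[:,1].mean(),-.2])
    return r.x[:2],np.degrees(r.x[2]),r.fun.reshape(-1,2)*1000
E
python3 - <<'E'
from h import *
c=vision.calibration("top")
def cr(u,v,s,x0,y0): return ((u+.5)/s-.5+x0,(v+.5)/s-.5+y0)
H=[((163,57),.003,(.045,.115)),((738,168),.003,(.045,-.115)),((62,497),.003,(-.135,.115)),
   ((312,205),.003,(0,.045)),((540,248),.003,(0,-.045)),((308,162),.05,(0,.047)),((548,203),.05,(0,-.047))]
W=[unproj(c,cr(*p,6,245,160),z) for p,z,l in H]
print("hoop",fit([l for *_,l in H],W))
G=[((190,335),.036,(.02,.017)),((305,352),.036,(.02,-.017)),((265,490),.036,(-.02,-.017)),((150,465),.036,(-.02,.017)),
   ((382,160),.008,(.081,-.016)),((255,127),.008,(.081,.021)),((168,220),.006,(.05,.040)),((440,270),.006,(.05,-.040))]
W=[unproj(c,cr(*p,8,135,235),z) for p,z,l in G]
print("grip",fit([l for *_,l in G],W))
print("grip corners only",fit([l for *_,l in G][:4],W[:4]))
o=sensors.get_obs(); print(o["time"])
E
```

```text
hoop (array([0.6335, 0.0052]), np.float64(-11.838846880966862), array([[-0.3211,  0.5087],
       [-0.124 , -1.1515],
       [-1.0178,  0.6099],
       [ 2.0519, -0.5127],
       [ 1.6816, -0.6021],
       [ 0.1248,  1.9174],
       [-2.3952, -0.7697]]))
grip (array([0.424 , 0.3405]), np.float64(-11.868771392241309), array([[ 2.5861,  1.1621],
       [ 0.5565, -0.3017],
       [-0.78  , -1.2563],
       [-0.8704,  0.2842],
       [ 1.7822, -0.1294],
       [-0.4356, -0.3782],
       [-0.671 ,  0.6632],
       [-2.1677, -0.0438]]))
grip corners only (array([0.4236, 0.3405]), np.float64(-12.610214485854142), array([[ 2.3732,  0.8904],
       [-0.0864, -0.4801],
       [-1.3132, -0.9288],
       [-0.9736,  0.5185]]))
0.1
```

```bash
cat >> h.py <<'E'
from scipy.spatial.transform import Rotation as Ro
def toolR(o): return Ro.from_euler('xyz',o["tcp_rot"],degrees=True)
def plan(target,yawz):
    """shift (mm, tool axes after turn) and turn about tool x so that tool z (mod 180) points at heading yawz"""
    o=sensors.get_obs();R=toolR(o);M=R.as_matrix()
    print("pos",o["ee_pos"],"axes\n",M)
    # desired
    best=None
    for k in (0,180):
        a=np.radians(yawz+k);z=np.array([np.cos(a),np.sin(a),0]);x=np.array([0,0,-1.]);D=np.c_[x,np.cross(z,x),z]
        rv=(R.inv()*Ro.from_matrix(D)).as_rotvec(degrees=True)
        d=np.array(target)-o["ee_pos"]
        print("k",k,"turn",rv,"shift now-axes",M.T@d*1000,"shift desired-axes",D.T@d*1000,"q6",o["q"][5])
E
python3 - <<'E'
from h import *
plan([.424,.3405,.15],78.1)
E
```

```text
pos [0.1561 0.5272 0.2103] axes
 [[-0.0003 -0.9589  0.2839]
 [-0.0011  0.2839  0.9589]
 [-1.      0.     -0.0012]]
k 0 turn [-4.5929 -0.0672 -0.0033] shift now-axes [  60.3831 -309.9077 -102.8346] shift desired-axes [  60.2659 -300.6717 -127.3908] q6 90.00165051014282
k 180 turn [175.4071  -0.0051   0.1028] shift now-axes [  60.3831 -309.9077 -102.8346] shift desired-axes [ 60.2659 300.6717 127.3908] q6 90.00165051014282
```

Request:
{"name": "carry_out", "arguments": {"increments": [[-4.6,0,0,0,-20,-8,100],[0,0,0,10,-50,-20,100],[0,0,0,10,-50,-21,100],[0,0,0,10,-50,-21,100],[0,0,0,10,-50,-21,100],[0,0,0,10,-50,-21,100],[0,0,0,10,-31,-15,100],[0,0,0,0,0,0,100],[0,0,0,0,0,0,100]], "squeeze": 80}}

```text
time: 1.23
ee_pos: [0.4232, 0.3398, 0.1508]
tcp_rot: [113.5, 90.0, -168.4]
wrist_force: [-0.8, -0.4, 0.7]
opening: 0.0852
```

```bash
cat >> h.py <<'E'
def wristT():
    o=sensors.get_obs();c=vision.calibration("wrist")
    W=np.eye(4);W[:3,:3]=toolR(o).as_matrix();W[:3,3]=o["ee_pos"]
    return {"camera_matrix":c["camera_matrix"],"extrinsics":np.linalg.inv(W@c["mount"])}
def hookpts(gx,gy,th,z0=0):
    P=[]
    for x,y,z in [(.02,.017,.036),(.02,-.017,.036),(-.02,-.017,.036),(-.02,.017,.036),(.05,0,.006),(.081,-.016,.006),(.081,.021,.006),(.05,.04,.006),(.05,-.04,.006)]:
        a=np.radians(th);P.append((gx+np.cos(a)*x-np.sin(a)*y,gy+np.sin(a)*x+np.cos(a)*y,z+z0))
    return np.array(P)
E
python3 - <<'E'
from h import *
import cv2
c=wristT(); im=vision.camera("wrist")[:,:,::-1].copy()
cv2.imwrite("pics/w1raw.png",im)
for p in proj(c,hookpts(.424,.3405,-11.9)): cv2.drawMarker(im,tuple(int(round(v)) for v in p),(255,0,255),cv2.MARKER_CROSS,8,1)
cv2.imwrite("pics/w1.png",im)
plan([.424,.3405,.004],78.1)
E
```

```text
pos [0.423  0.3402 0.1511] axes
 [[-0.0001 -0.9787  0.2055]
 [ 0.0002  0.2055  0.9787]
 [-1.      0.0001  0.0002]]
k 0 turn [ 0.0439  0.0106 -0.0085] shift now-axes [147.0584  -0.9629   0.5008] shift desired-axes [147.0584  -0.9405   0.5286] q6 50.65685163669977
k 180 turn [-179.9561    0.0134    0.0166] shift now-axes [147.0584  -0.9629   0.5008] shift desired-axes [147.0584   0.9405  -0.5286] q6 50.65685163669977
```

View pics/w1.png

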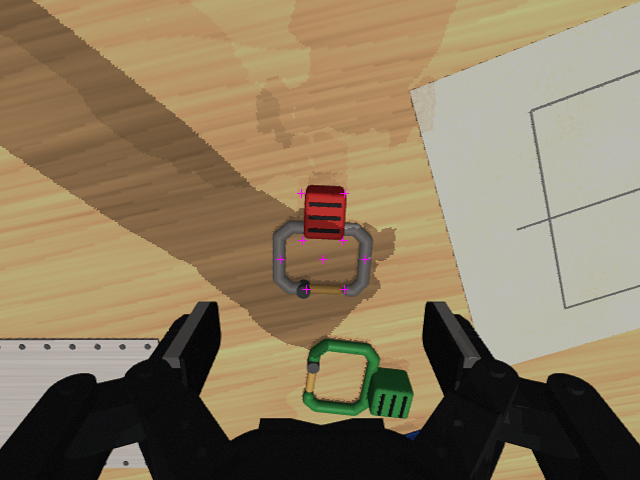

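The model crosses (magenta) sit on the hook: bars at (280,259) and (365,259), gate at (325,290), and the grip within about 2 mm. The green look-alike is farther ahead. Descending now, 3 mm behind the grip centre so the fingers clear the oval.

Request:
{"name": "carry_out", "arguments": {"increments": [[0,0,0,30,1,0,75],[0,0,0,40,1,0,75],[0,0,0,40,0,0,75],[0,0,0,20,0,0,75],[0,0,0,10,0,0,75],[0,0,0,6,0,0,75],[0,0,0,0,0,0,75]]}}

```text
time: 2.15
ee_pos: [0.4216, 0.3405, 0.0054]
tcp_rot: [-41.7, 90.0, 36.5]
wrist_force: [0.3, -0.0, 0.1]
opening: 0.0638
```

Run:
```python
from h import *
import cv2
im=vision.camera("wrist")[:,:,::-1].copy()
cv2.imwrite("pics/w2.png",im)
plan([.421,.3411,.004],78.1)
```

```text
pos [0.4218 0.3405 0.0057] axes
 [[ 0.0008 -0.9786  0.2058]
 [ 0.0007  0.2058  0.9786]
 [-1.     -0.0007  0.0009]]
k 0 turn [0.0256 0.0494 0.038 ] shift now-axes [1.6788 0.8636 0.3914] shift desired-axes [1.679  0.8626 0.3925] q6 50.79138783785199
k 180 turn [-179.9744   -0.0597    0.0775] shift now-axes [1.6788 0.8636 0.3914] shift desired-axes [ 1.679  -0.8626 -0.3925] q6 50.79138783785199
```

View pics/w2.png

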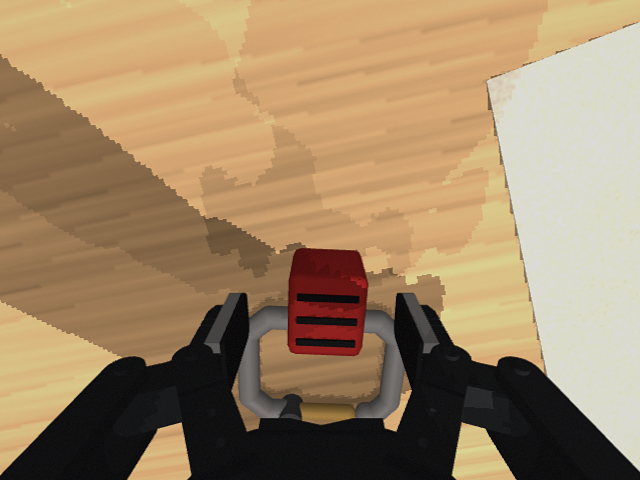

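The red block (290–367, rows 250–355) stands between the jaws, about 2 mm right of centre. I'll centre it and close.

Request:
{"name": "carry_out", "arguments": {"increments": [[0,0,0,1,1,2,70],[0,0,0,0,0,0,30],[0,0,0,0,0,0,10],[0,0,0,0,0,0,10],[0,0,0,0,0,0,10],[0,0,0,0,0,0,10]], "squeeze": 80}}

```text
time: 2.95
ee_pos: [0.4213, 0.3425, 0.0047]
tcp_rot: [-33.7, 89.9, 44.4]
wrist_force: [-1.7, -0.5, 6.1]
opening: 0.0313
```

Request:
{"name": "carry_out", "arguments": {"increments": [[0,0,0,-20,0,0,10],[0,0,0,-40,0,0,10],[0,0,0,-30,0,0,10],[0,0,0,0,0,0,10]]}}

```text
time: 3.45
ee_pos: [0.4219, 0.343, 0.0959]
tcp_rot: [-37.7, 89.8, 40.4]
wrist_force: [-0.7, 0.1, -2.2]
opening: 0.0315
```

Run:
```python
from h import *
import cv2
c=wristT()
im=vision.camera("wrist")[:,:,::-1].copy()
cv2.imwrite("pics/w3.png",im)
im=vision.camera("side")[:,:,::-1].copy()
cv2.imwrite("pics/s3.png",cv2.resize(im[120:320,60:420],None,fx=2.2,fy=2.2,interpolation=cv2.INTER_CUBIC))
plan([.421,.3411,.004],78.1)
```

```text
pos [0.4207 0.342  0.0928] axes
 [[-0.0008 -0.9785  0.2061]
 [-0.0007  0.2061  0.9785]
 [-1.      0.0007 -0.0008]]
k 0 turn [ 0.007  -0.0466 -0.0388] shift now-axes [88.7987 -0.562  -0.7584] shift desired-axes [88.7984 -0.5019 -0.8306] q6 51.00389764347858
k 180 turn [-179.993     0.061    -0.0731] shift now-axes [88.7987 -0.562  -0.7584] shift desired-axes [88.7984  0.5019  0.8306] q6 51.00389764347858
```

View pics/w3.png

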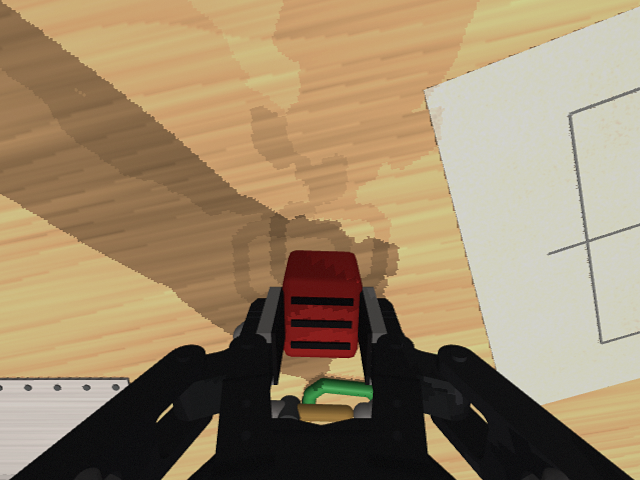

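View pics/s3.png

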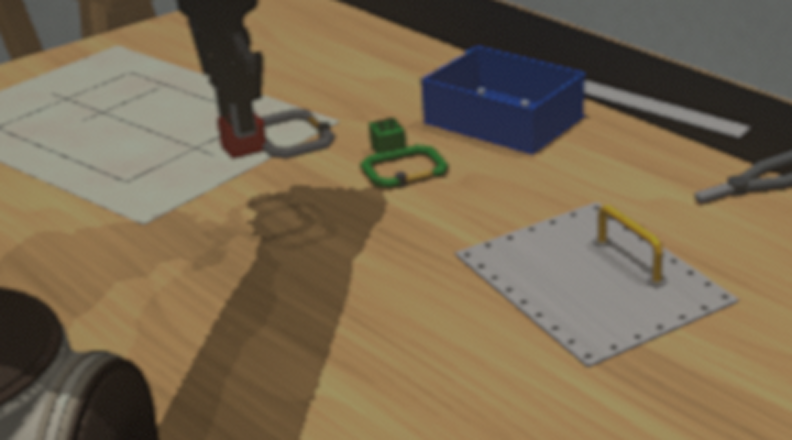

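The hook is held level (side view, block at about (240,135)). I'll move it to stand 80 mm short of the left upright.

Request:
{"name": "carry_out", "arguments": {"increments": [[0,0,0,0,-14,-25,10],[0,0,0,0,-26,-45,10],[0,0,0,0,-26,-45,10],[0,0,0,0,-26,-45,10],[0,0,0,0,-26,-45,10],[0,0,0,0,-20,-30,10],[0,0,0,0,-7,-11,10],[0,0,0,0,0,0,10],[0,0,0,30,0,0,10],[0,0,0,30,0,0,10],[0,0,0,10,0,0,10],[0,0,0,0,0,0,10]]}}

```text
time: 5.05
ee_pos: [0.5116, 0.0724, 0.0236]
tcp_rot: [103.6, 89.9, -178.2]
wrist_force: [-0.4, 0.8, -2.8]
opening: 0.0315
```

Run:
```python
from h import *
import cv2
o=sensors.get_obs();p=o["ee_pos"]
M=toolR(o).as_matrix(); hx=-M[:,1]; th=np.degrees(np.arctan2(hx[1],hx[0])); g=p+.003*hx
print(p,th,o["opening"],o["wrist_force"])
c=wristT()
im=vision.camera("wrist")[:,:,::-1].copy()
cv2.imwrite("pics/w4.png",im)
for n,(x0,x1,y0,y1),s in [("top",(250,380,150,290),4),("side",(230,410,170,310),4)]:
    im=vision.camera(n)[:,:,::-1].copy()
    a=cv2.resize(im[y0:y1,x0:x1],None,fx=s,fy=s,interpolation=cv2.INTER_CUBIC)
    cv2.imwrite(f"pics/{n}4r.png",a)
    a=a.copy();cal=vision.calibration(n)
    for q in proj(cal,hookpts(g[0],g[1],th,p[2]-.0047)): cv2.drawMarker(a,(int((q[0]+.5-x0)*s),int((q[1]+.5-y0)*s)),(255,0,255),cv2.MARKER_CROSS,10,1)
    t=np.radians(-11.84)
    for l in [(0,.045,.003),(0,-.045,.003),(0,.045,.046),(0,-.045,.046),(.045,.115,.003),(-.135,.115,.003),(.045,-.115,.003),(-.135,-.115,.003)]:
        w=[.6335+np.cos(t)*l[0]-np.sin(t)*l[1],.0052+np.sin(t)*l[0]+np.cos(t)*l[1],l[2]]
        q=proj(cal,w)[0]; cv2.drawMarker(a,(int((q[0]+.5-x0)*s),int((q[1]+.5-y0)*s)),(255,0,0),cv2.MARKER_CROSS,10,1)
    cv2.imwrite(f"pics/{n}4.png",a); print(a.shape)
```

```text
[0.5116 0.0724 0.0236] -11.823779761675754 0.03148050763573507 [-0.3892  0.7793 -2.8311]
(560, 520, 3)
(560, 720, 3)
```

View pics/top4.png

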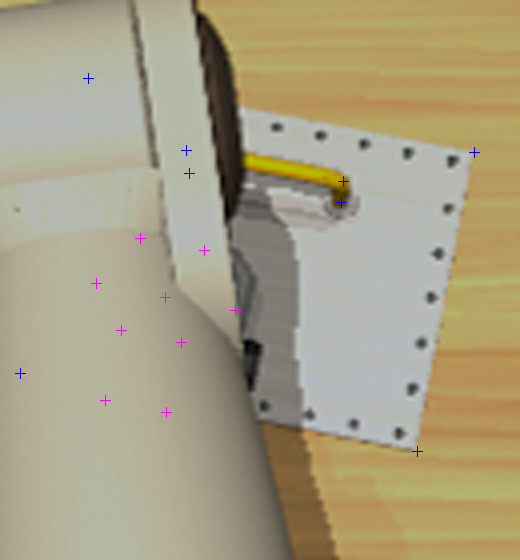

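View pics/side4.png

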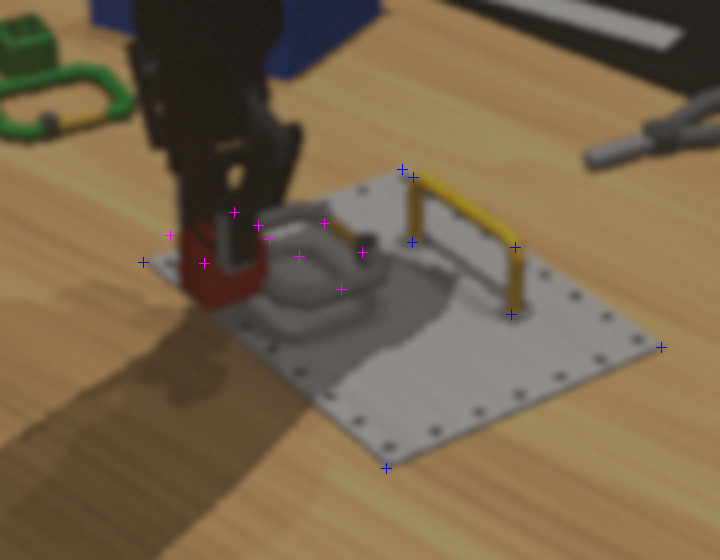

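View pics/w4.png

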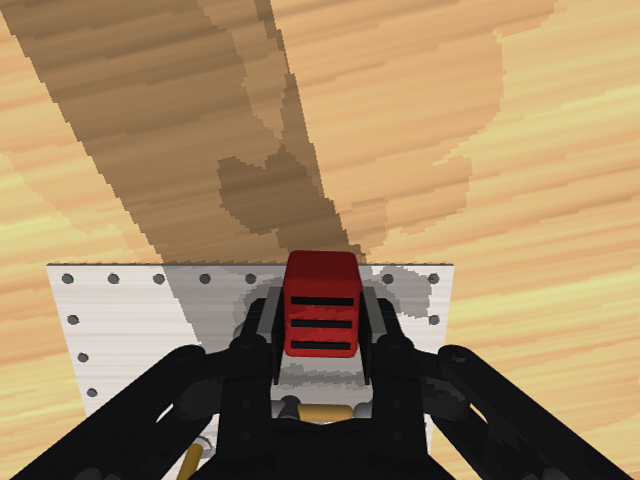

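In the side view the hoop markers fit within a few zoomed pixels, but the hook appears about (+6,-7) zoomed px off, or 2–4 mm. I'll enlarge to measure the height and relative offset.

Run:
```python
import cv2
a=cv2.imread("pics/side4r.png")  # 4x of (230..410,170..310)
b=cv2.resize(a[180:340,140:400],None,fx=3,fy=3,interpolation=cv2.INTER_CUBIC)
m=cv2.imread("pics/side4.png")[180:340,140:400]
cv2.imwrite("pics/side4z.png",b); print(b.shape)
```

```text
(480, 780, 3)
```

View pics/side4z.png

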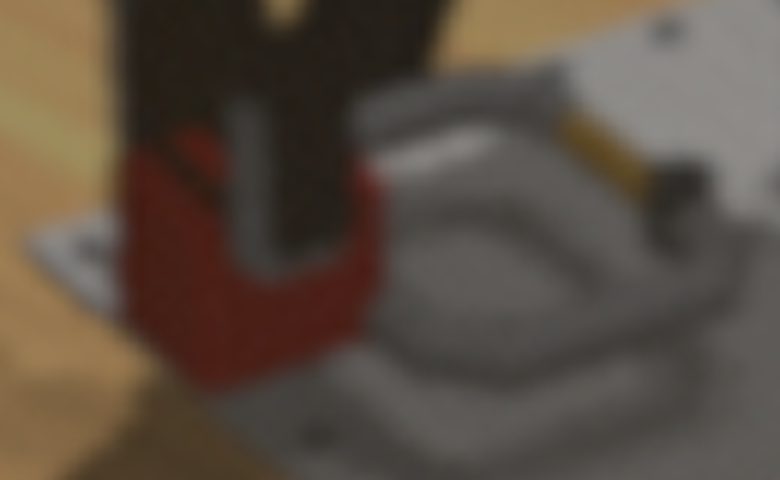

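Run:
```python
from h import *
cal=vision.calibration("side")
p=np.array([.5116,.0724,.0236]);th=np.radians(-11.82)
cr=lambda u,v:((u+.5)/12-.5+265+.0,(v+.5)/12-.5+215)
L=np.array([(-.02,-.017,0),(-.02,.017,0),(.02,-.017,0),(.081,-.016,.006),(.081,.021,.006)])
pk=np.array([cr(208,390),cr(125,318),cr(375,335),cr(682,195),cr(565,130)])
def world(d):
    l=L+np.array(d)[:3]*[1,1,1]
    return np.c_[p[0]+np.cos(th)*l[:,0]-np.sin(th)*l[:,1],p[1]+np.sin(th)*l[:,0]+np.cos(th)*l[:,1],l[:,2]]
print((proj(cal,world([.003,0,.019]))-pk)*12)
for idx in (slice(0,5),slice(0,3),slice(3,5)):
  for fx in (0,1):
    f=lambda d:(proj(cal,world([.003 if fx else d[0],0 if not fx else d[0],d[1]]))-pk)[idx].ravel()
    r=least_squares(f,[0,.02]); print(fx,r.x,r.fun.reshape(-1,2)*12)
f=lambda d:np.r_[(proj(cal,world(d))-pk).ravel()]
r=least_squares(f,[0,0,.02]); print(r.x)
# hoop check
t=np.radians(-11.84)
```

```text
[[ -6.8732  33.7761]
 [-25.8796  18.8788]
 [ 17.12    16.3693]
 [-13.7603  20.2303]
 [-12.8936  -1.2309]]
0 [0.0049 0.0221] [[  1.8186  15.7012]
 [-17.4209   1.1073]
 [ 25.7812  -1.4444]
 [ -5.1344   2.7457]
 [ -4.5128 -18.4061]]
1 [-0.0027  0.0242] [[  0.5561  16.176 ]
 [-19.005    1.2793]
 [ 25.1891  -1.2228]
 [ -4.7962   2.5112]
 [ -4.56   -18.9158]]
0 [0.0043 0.0233] [[ -1.3506  10.7252]
 [-20.6137  -3.8434]
 [ 22.8268  -6.3972]]
1 [-0.0018  0.0248] [[ -2.4216  10.8877]
 [-21.8967  -3.8815]
 [ 22.211   -6.4023]]
0 [0.006 0.02 ] [[ -0.2806  10.5296]
 [  0.3991 -10.6653]]
1 [-0.0042  0.0232] [[ -0.1653  10.7457]
 [ -0.066  -10.8819]]
[0.0199 0.0233 0.0044]
```

Fit: the underside is about 20–23 mm up with the eye about 55 mm ahead of the TCP, roughly 2 mm higher than dead reckoning. I'll lower in small steps and use the force to find the panel.

Request:
{"name": "carry_out", "arguments": {"increments": [[0,0,0,7,0,0,10],[0,0,0,5,0,0,10],[0,0,0,0,0,0,10]]}}

```text
time: 5.58
ee_pos: [0.5118, 0.0716, 0.0113]
tcp_rot: [109.1, 89.9, -172.8]
wrist_force: [-0.3, 0.4, -2.2]
opening: 0.0313
```

Request:
{"name": "carry_out", "arguments": {"increments": [[0,0,0,2,0,0,10],[0,0,0,0,0,0,10]]}}

```text
time: 5.82
ee_pos: [0.5121, 0.0716, 0.0098]
tcp_rot: [102.3, 90.0, -179.6]
wrist_force: [0.1, 0.5, -3.1]
opening: 0.0313
```

Request:
{"name": "carry_out", "arguments": {"increments": [[0,0,0,1.5,0,0,10],[0,0,0,0,0,0,10]]}}

```text
time: 6.08
ee_pos: [0.5122, 0.0717, 0.0084]
tcp_rot: [-89.4, 90.0, -11.3]
wrist_force: [1.3, 0.5, -3.0]
opening: 0.0318
```

Request:
{"name": "carry_out", "arguments": {"increments": [[0,0,0,0,-10,0,10],[0,0,0,0,-10,0,10],[0,0,0,0,-10,0,10],[0,0,0,0,0,0,10]]}}

```text
time: 6.58
ee_pos: [0.5423, 0.0653, 0.0082]
tcp_rot: [133.9, 90.0, -148.0]
wrist_force: [1.3, 0.6, -1.5]
opening: 0.0318
```

```bash
cat > look.py <<'E'
from h import *
import cv2,sys
n=sys.argv[1]
x0,x1,y0,y1=280,380,190,265
im=vision.camera("side")[:,:,::-1]
cv2.imwrite(f"pics/sd{n}.png",cv2.resize(im[y0:y1,x0:x1],None,fx=8,fy=8,interpolation=cv2.INTER_CUBIC))
o=sensors.get_obs();p=o["ee_pos"];d=p[:2]-[.6335,.0052];t=np.radians(-11.84)
print(o["time"],p,o["wrist_force"],"TCP in hoop frame",np.cos(t)*d[0]+np.sin(t)*d[1],-np.sin(t)*d[0]+np.cos(t)*d[1],"opening",o["opening"])
E
python3 look.py 5
```

```text
6.625 [0.5418 0.0653 0.0082] [ 0.2394  0.3693 -2.4622] TCP in hoop frame -0.10209213182074557 0.04003459701653403 opening 0.03168694377489966
```

View pics/sd5.png

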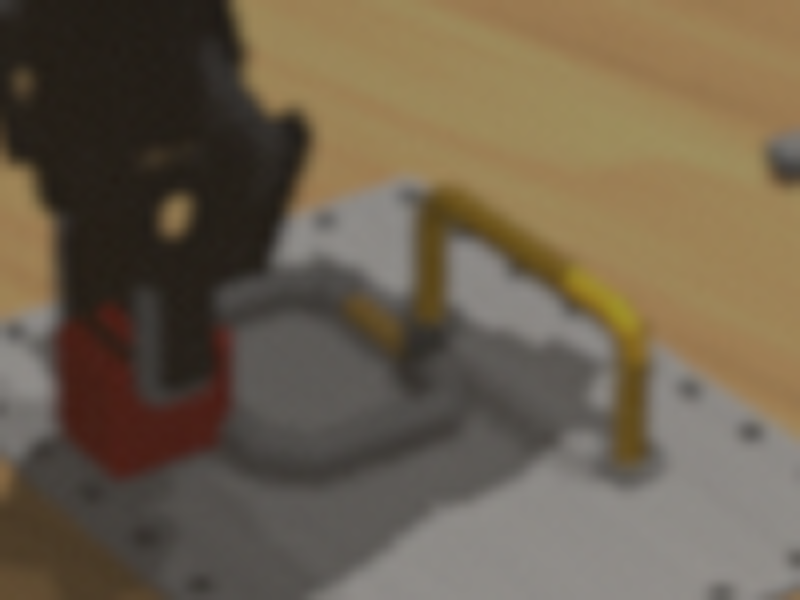

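Side crop: the hinge ball is at (415,352), the nose at (345,300) and the left upright at about (425,303) at gate height. That puts the upright at eye y ≈ +5 with about 8 mm of gap, which agrees with dead reckoning. Now pushing through.

Request:
{"name": "carry_out", "arguments": {"increments": [[0,0,0,0,-7,0,10],[0,0,0,0,-6,0,10],[0,0,0,0,-6,0,10],[0,0,0,0,-6,0,10],[0,0,0,0,-6,0,10]]}}

```text
time: 7.25
ee_pos: [0.5717, 0.0591, 0.0082]
tcp_rot: [93.5, 89.9, 171.6]
wrist_force: [-6.0, 0.1, -0.3]
opening: 0.0314
```

```bash
python3 look.py 6
```

```text
7.3 [0.5724 0.0588 0.0082] [-1.7286 -3.5374 -1.1411] TCP in hoop frame -0.07075724621833512 0.03990027522279171 opening 0.031792341905627484
```

View pics/sd6.png

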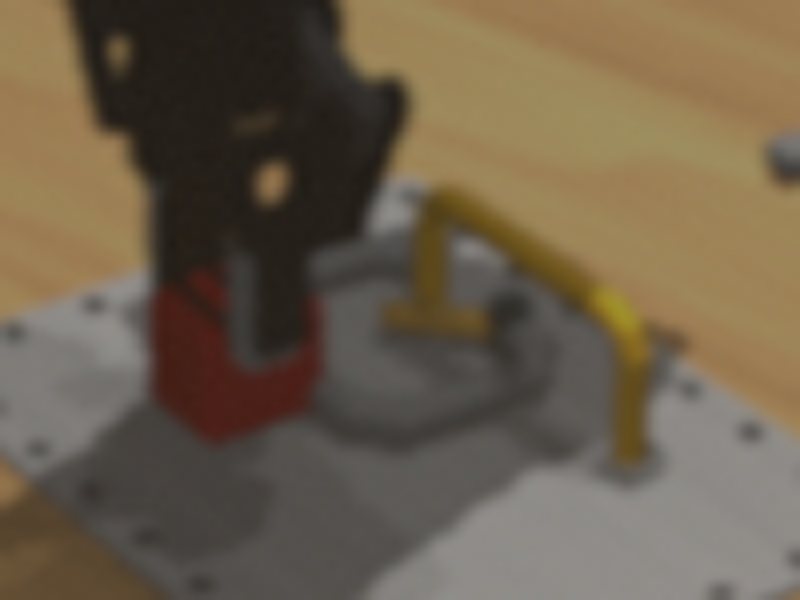

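The gate, from the hinge at (510,305) to its tip at (385,320), is swung inwards and the upright at (430,300) is passing. Continuing.

Request:
{"name": "carry_out", "arguments": {"increments": [[0,0,0,0,-6,0,10],[0,0,0,0,-6,0,10],[0,0,0,0,-6,0,10],[0,0,0,0,-6,0,10],[0,0,0,0,-5,0,10],[0,0,0,0,0,0,10]]}}

```text
time: 8.05
ee_pos: [0.6009, 0.0532, 0.0084]
tcp_rot: [-51.8, 90.0, 26.3]
wrist_force: [0.4, -0.7, -2.7]
opening: 0.0316
```

```bash
python3 look.py 7
```

```text
8.1 [0.6005 0.0533 0.0084] [ 1.012   0.393  -2.9919] TCP in hoop frame -0.042139025178091066 0.040267012522160035 opening 0.031875320645914876
```

View pics/sd7.png

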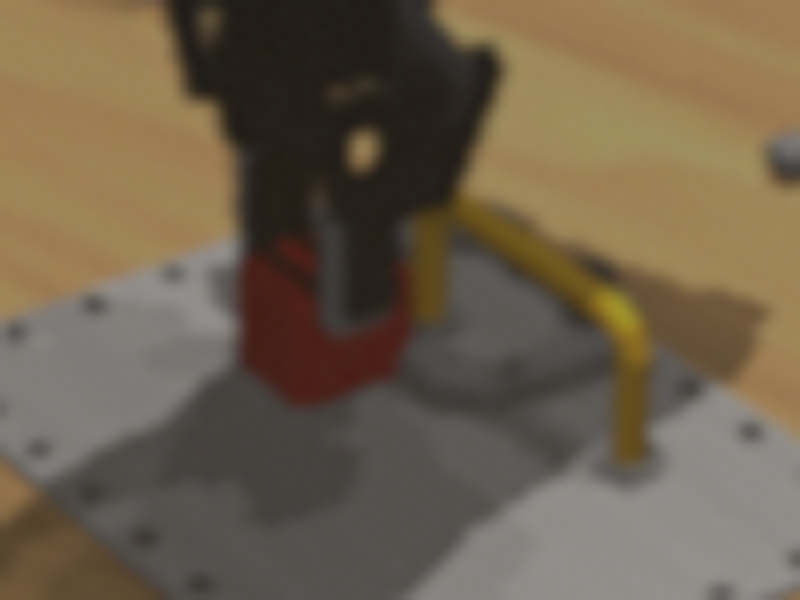

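The force fell from -6 N to about 0, and the gate is no longer seen swung inside. I'll go 2 mm deeper, set it down, let go and rise.

Request:
{"name": "carry_out", "arguments": {"increments": [[0,0,0,0,-2,0,10],[0,0,0,0.5,0,0,10],[0,0,0,0.5,0,0,10],[0,0,0,0,0,0,10]]}}

```text
time: 8.6
ee_pos: [0.6023, 0.0528, 0.0078]
tcp_rot: [-58.8, 90.0, 19.3]
wrist_force: [-1.0, 0.5, 1.2]
opening: 0.0317
```

Request:
{"name": "carry_out", "arguments": {"increments": [[0,0,0,0,0,0,55],[0,0,0,0,0,0,65],[0,0,0,0,0,0,65],[0,0,0,0,0,0,65],[0,0,0,-15,0,0,65],[0,0,0,-30,0,0,65],[0,0,0,-45,0,0,65],[0,0,0,-50,0,0,65],[0,0,0,0,0,0,65]]}}

```text
time: 9.72
ee_pos: [0.6042, 0.0529, 0.1533]
tcp_rot: [-73.2, 89.5, 4.9]
wrist_force: [0.3, 0.1, 0.2]
opening: 0.0553
```

Request:
{"name": "carry_out", "arguments": {"increments": [[0,0,0,-20,20,20,65],[0,0,0,0,50,50,65],[0,0,0,0,50,50,65],[0,0,0,0,50,50,65],[0,0,0,0,20,20,65],[0,0,0,0,0,0,65]]}}

```text
time: 10.48
ee_pos: [0.4677, 0.2586, 0.1677]
tcp_rot: [-20.5, 90.0, 57.8]
wrist_force: [1.2, -1.1, 0.1]
opening: 0.0558
```

```bash
python3 look.py 8
python3 - <<'E'
from h import *
import cv2
im=vision.camera("top")[:,:,::-1]; cv2.imwrite("pics/top8.png",im)
cv2.imwrite("pics/top8z.png",cv2.resize(im[170:245,270:370],None,fx=8,fy=8,interpolation=cv2.INTER_CUBIC))
E
```

```text
10.525 [0.4685 0.2576 0.1675] [ 0.0418 -0.1001 -0.5492] TCP in hoop frame -0.21332651574083067 0.21316970866450777 opening 0.05520974802728768
```

View pics/top8z.png

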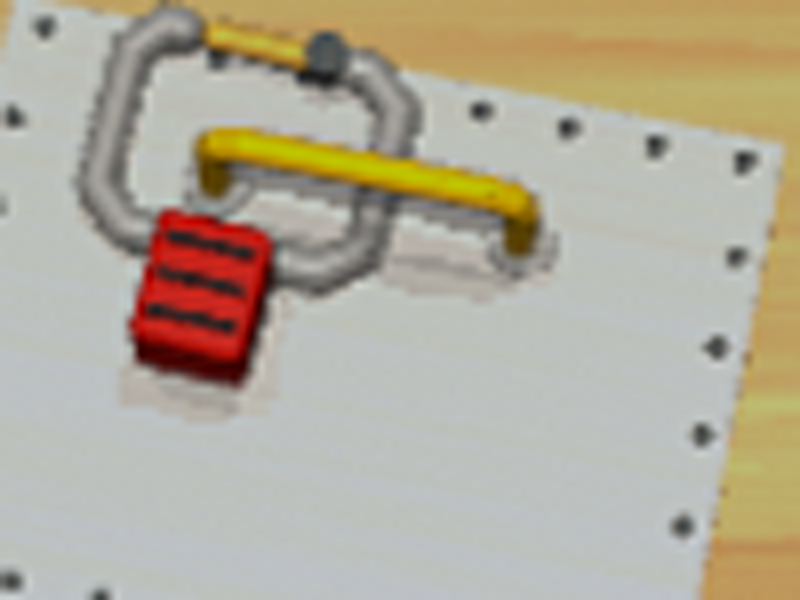

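View pics/sd8.png

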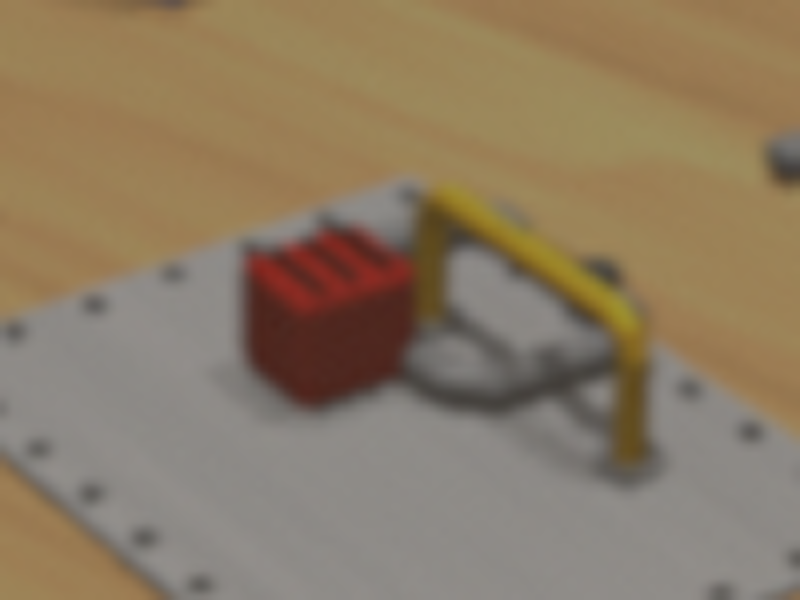

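View pics/top8.png

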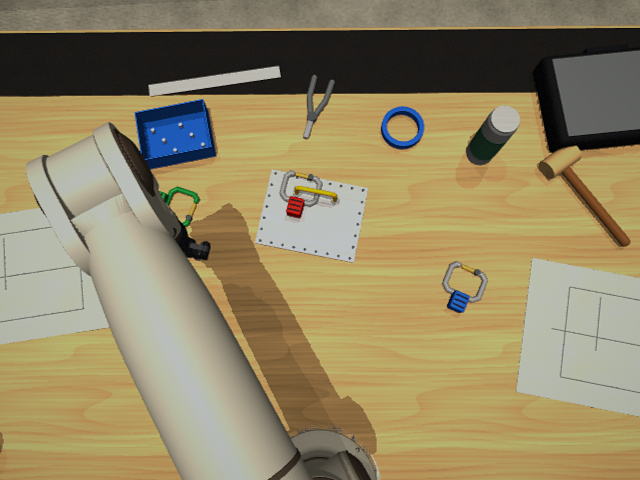

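The gate is shut (nose at (205,35) to hinge ball at (327,55)), the upright at (213,185) is inside the oval, and the blue hook hasn't moved at (458,300). One numeric check of the eye position before handing in.

Run:
```python
from h import *
c=vision.calibration("top")
cr=lambda u,v:((u+.5)/8-.5+270,(v+.5)/8-.5+170)
G=[((162,212),.039,(-.03,.017)),((272,232),.039,(-.03,-.017)),((245,360),.039,(-.07,-.017)),((135,325),.039,(-.07,.017)),((327,55),.010,(.031,-.016)),((200,32),.010,(.031,.021)),((105,125),.009,(0,.040)),((385,190),.009,(0,-.040))]
e,a,r=fit([l for *_,l in G],[unproj(c,cr(*p),z) for p,z,_ in G]); print(e,a,r)
d=e-[.6335,.0052];t=np.radians(-11.84)
print("eye in hoop",np.cos(t)*d[0]+np.sin(t)*d[1],-np.sin(t)*d[0]+np.cos(t)*d[1])
```

```text
[0.6519 0.0406] -13.310582221581532 [[ 2.2534  0.5048]
 [ 0.5633 -1.6248]
 [-1.2546 -0.0618]
 [-3.8282  2.2305]
 [-1.7301  0.6006]
 [-0.5768 -0.3063]
 [ 1.3072 -2.2543]
 [ 3.2658  0.9114]]
eye in hoop 0.010722429839624948 0.03837713447806216
```

The eye is at hoop (+11, +38) mm, well inside the limits (±28; 17–73).

```bash
python3 -c "
from workcell import job_done; print(job_done())"
```

```text
the job is handed in; nothing more can be done
None
```

The red-gripped snap hook is around the left upright of the yellow hoop with its gate shut. I released it, backed the arm away and handed the job in about 10.6 s into the 38 s limit. `job_done()` gave no verdict.

- **Gate opening:** the side view showed the gate swung inwards as the upright passed through. I judged this from the picture and did not measure the 0.4 rad angle. The push force rose to about 6 N and then fell to about 0 when the gate snapped.
- **Final position:** in the last top view the gate spans nose to hinge, so it looks shut. The eye middle is about (+11, +38) mm in the hoop's frame, within the limits of ±28 mm and 17–73 mm. The hook looks flat on the panel in the side view, though I did not measure its tilt.
- **Other items:** the blue-gripped hook is at the same pixels as at the start, and the arm stands clear of the hook and hoop. I never reached for the green look-alike, but in the last top view the raised arm hides part of it, so I only partly checked that it hadn't moved.
- **Disagreements:** partway through, the side view put the hook about 2 mm higher and 1–2 mm further forward than my calculation, so I lowered it in small steps and watched the force. The last position fit has leftover errors of up to about 4 mm, well inside the limits.

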